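Torque the water filter cap and open the valve

TASK

The water filter's hex cap is only finger-tight. Turn the click-type wrench that sits on it clockwise until the cap is home and the wrench's neck gives (a clear bend, not folded to its stop), ease off so that the handle springs straight again, and only then swing the valve lever fully open, in line with its pipe. Leave the cap tight, let go of everything, and do not shove or knock over the things standing around.

Things in the scene. Friction and masses are not known exactly. Their poses are not given: they have to be found in the camera images.
- station: Steel water filter station fixed to the counter, base plate 270 x 250 x 12 mm. Origin at counter level, z up, x away from the robot. The housing (88 mm diameter, 104 mm collar) leans 35 degrees from vertical, cap end up and towards station -x. Wrench head centre at (-30, 0, 210) mm. Inlet pipe along station x at y -115, 75 mm high, with the ball valve on it. Lamp post (16 mm) at (130, -60) mm.
- lamp (a point): Middle of a fixed lamp tube, 300 mm long along station y, 36 mm wide, 34 mm tall, underside 432 mm above the counter, at station (75, 80, 447) mm. It hangs over the end of the wrench's swing: a tool pointing straight down would hit it there, so lean the tool about 35 degrees, its upper end towards station -x, parallel to the cap's axis.
- cap_axis (a point): Centre of the wrench's ring head (84 mm diameter, 18 mm thick) on the hex cap, on the turning axis. Its z points out of the cap along the turning axis (35 degrees from vertical, leaning towards station -x). It turns with the cap; the brass hex stands 17 mm above this point.
- wrench_neck (a point): The breakaway joint in the wrench's neck, 60 mm from cap_axis: a dark 28 mm disc. Its x axis points along the handle to the handle's end, its z is parallel to the cap's axis. The handle bends here, in the wrench's plane.
- wrench_grip (a point): Middle of the wrench's black grip: round bar 28 mm in diameter, 90 mm long, 110 mm from wrench_neck (170 from cap_axis when straight); handle ends 163 mm from the neck. x axis along the handle to its end, z parallel to the cap's axis. It starts on the station's left (+y) and swings clockwise seen from above the cap: up and away from the robot.
- cap_turn (a joint): Angle of cap and wrench head, rad; grows clockwise (tightening) seen from above the cap. Starts at 0 to 0.45; home (hard seated) at 0.9. Friction about 0.6 N m, stays where left; no ratchet, so pulling the handle back loosens the cap. At 0 the handle points 110 degrees counter-clockwise of uphill (station +x, tilted up 35 degrees).
- wrench_give (a joint): Bend of the breakaway neck, rad, 0 = straight. Preloaded spring: straight until about 1.6 N m at the neck (15 N at mid grip), then bends clockwise with only slightly rising torque to a stop at 0.55; springs back when eased. A clear give is 0.15 to 0.35; more than 0.45 is overdone.
- valve (a joint): Angle of the valve lever, rad; 0 = closed (lever across the pipe, pointing to station -y), 1.57 = fully open (along the pipe, pointing to station -x). Turns clockwise seen from above, friction about 0.22 N m; starts at 0 to 0.25; stays where left.
- valve_axis (a point): Turning axis (vertical) of the valve lever at lever mid-height, 112 mm above the counter, at station (-20, -115) mm.
- valve_tip (a point): Point on the flat steel valve lever 85 mm from valve_axis; lever 16 mm wide, 10 mm thick, ends 110 mm from the axis. Its y axis points from here to valve_axis.
- beaker: Open steel beaker, 70 mm diameter, 75 mm tall, standing on the counter left of the station below the wrench handle. Bystander. Origin: centre of underside, z up.
- soap: White bottle, 66 mm diameter, 170 mm tall, on the left. Bystander. Origin: centre of underside, z up.
- jar: Glass jar, 72 mm diameter, 90 mm tall, on the left. Bystander. Origin: centre of underside, z up.
- mug: White mug, 80 mm diameter, 90 mm tall, on the left. Bystander. Origin: centre of underside, z up.
- brush: Cleaning brush, about 200 mm long, lying on the counter, front right. Bystander.

How it is judged:
By the outcome, as a careful person would: the job done as asked, in the order asked, and still so for the second after the job is handed in, with the robot touching nothing.
It also fails if it takes over 58 s, if anything falls off the work surface, if the arm or the gripper's body presses on something with over 40 N, if the wrist force passes 120 N, or if a joint passes its speed limit or range.

ROBOT

A 6-joint arm with a two-finger parallel gripper is mounted at the origin on the work surface. World frame = base frame: x ahead of the robot, y to its left, z up, the work surface at z = 0. Lengths are in m, angles in rad, forces in N, time in s.
With the tool pointing down it reaches from about 0.35 to 1 m from the base axis. Payload 7.1 kg.
Tool frame: the origin (TCP) lies on the mounting face of the last link; the fingertips stand 173 mm ahead of it and the grasp point (between the pads) lies 155 mm ahead of it; y points along the fingers, z is the direction in which the jaws open and shut, and the axes are right-handed (so a half turn about y gives the same grasp; the last joint's range is limited). The gripper opens to 85 mm and grips with 20 to 120 N. Pads are 22 mm wide; open, the fingers measure 114 mm over their backs; the gripper's body (76 mm by 85 mm) begins 54 mm behind the grasp point. The pads swing forward as they close: fully open they stand 13 mm farther back than shut.
Start: joints at [-1.313, 0.423, 1.63, -0, 1.089, -0.019], TCP at [0.171, -0.601, 0.405] pointing down, gripper open.
Joint ranges: [-3, 3], [-0.9, 2.11], [0.09, 2.58], [-1.31, 4.45], [0.11, 2.69], [-2.54, 2.54]. Speed limits (rad/s): [2.39, 2.39, 3.01, 3.14, 3.14, 3.14].

INTERFACE

Orientations are given as a unit quaternion [w, x, y, z].
In Python, from rig import * gives the robot as it stands. The module is installed in compiled form; this text tells all that it offers.
- The arm moves only by the tool jog_arm, never from a script. Its argument "targets" is text: rows parted by semicolons, each of 5 numbers parted by spaces: the shift along the world's x, y, z in mm, then the turn about the world's z in degrees, then the gripper's target within -1 to 1 (fully open at 1, half-way at 0, shut at -1). In form: tx ty tz turn grip; .... A call has 1 to 5 rows; each row shifts and turns the commanded pose from where the row before left it; what a row does not reach is not made up. A row lasts 1/8 s, in which the tool goes at most 62.5 mm and 10.7 degrees, less where a joint would pass 70% of its speed; a pose out of reach is approached as far as the arm can. A call with a gripper value outside its range is refused whole. The fingers move at their own pace and stop on an object; "squeeze" is the grip in N (left out, the last holds). Time passes only in rows, so rows that do not move let the fingers close. It gives the time, the measured TCP pose, the force and the opening at its end, in the units of the state.
- read_state(): the state, without advancing time (a new reading comes with each control period).
- read_camera(name): name is "scene" or "top" or "wrist"; returns a dict with "color" (480x640x3 uint8, blue, green, red), "vfov" (degrees; the focal length in pixels is half the picture's height over the tangent of half this angle, whatever the lens; pixels are square), "cx", "cy" (the principal point, pixels), "world_from_camera" (4x4, takes a point from camera to world coordinates). Camera axes: x right, y down, z forward; pixel columns grow to the right and rows downward; lengths in m; the calibration is good to about 2 mm. A picture is of the moment at which its call begins. There is no depth.
- close_job(): hands the job in, once; it reports no verdict.
The state is a dict: "clock": time; "joint_pos": joint angles; "dq": joint speeds; "joint_efforts": joint torques, N m; "tcp_pos": TCP position; "eef_rot": TCP orientation; "wrist_force": force on the tool from outside, world axes, zero at the start; "wrist_torque": the same for the moment, N m; "grip_width": finger opening in m.
Only numpy, scipy, OpenCV 4.12 (cv2) and the standard library are available. Lean on these libraries where they do the work, as an engineer would, in place of code of your own. Each camera call takes 0.05 s, during which the arm holds its last target. There are 200 camera calls.

## Working session

There is one attempt and no reset: what is moved stays moved. The work goes in short steps, Python scripts to look and compute and a tool call to move; the robot and the scene stay as the last step left them, time stands still between calls to the robot, and variables do not carry over. Pictures are saved under pics/ and viewed, about 8 in all and at most 12, crops included, and the job is handed in when it is done.

Besides the shell and the picture viewer there is one more tool, called as a command line: name --argument value ..., lists and objects as JSON in quotes. jog_arm: Moves the arm, as the interface text tells. Its arguments: {"type":"object","properties":{"targets":{"type":"string"},"squeeze":{"type":"number"}},"required":["targets"]}

```bash
mkdir -p pics; python3 - <<'E'
from rig import *
import cv2
s=read_state(); print({k:(v if not hasattr(v,'__len__') else [round(float(x),3) for x in v]) for k,v in s.items()})
for n in ("scene","top"):
    c=read_camera(n); cv2.imwrite(f"pics/{n}0.png",c["color"]); print(n,c["vfov"],c["cx"],c["cy"],c["world_from_camera"].round(3).tolist() if hasattr(c["world_from_camera"],'round') else c["world_from_camera"])
E
```

```text
{'clock': 0.0, 'joint_pos': [-1.313, 0.424, 1.631, -0.0, 1.089, -0.019], 'dq': [0.0, -0.0, -0.0, -0.001, 0.001, -0.0], 'joint_efforts': [0.0, -55.738, -28.175, -0.0, 0.007, 0.0], 'tcp_pos': [0.171, -0.601, 0.404], 'eef_rot': [0.097, -0.098, 0.701, -0.7], 'wrist_force': [0.395, -0.344, -0.271], 'wrist_torque': [-0.016, -0.015, 0.017], 'grip_width': 0.0855560325843532}
scene 54.392558476391464 313.6048309035127 234.40974912910886 [[-0.7, 0.412, -0.584, 1.235], [0.714, 0.41, -0.567, 0.751], [0.006, -0.814, -0.581, 0.973], [0.0, 0.0, 0.0, 1.0]]
top 43.60652291286069 324.6352325351985 237.86192778736296 [[-0.026, -0.994, 0.103, 0.349], [-1.0, 0.026, 0.001, 0.049], [-0.003, -0.103, -0.995, 1.816], [0.0, 0.0, 0.0, 1.0]]
```

View pics/scene0.png

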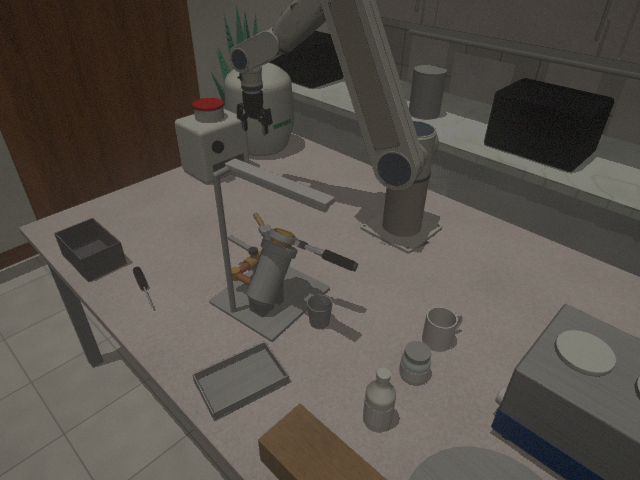

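View pics/top0.png

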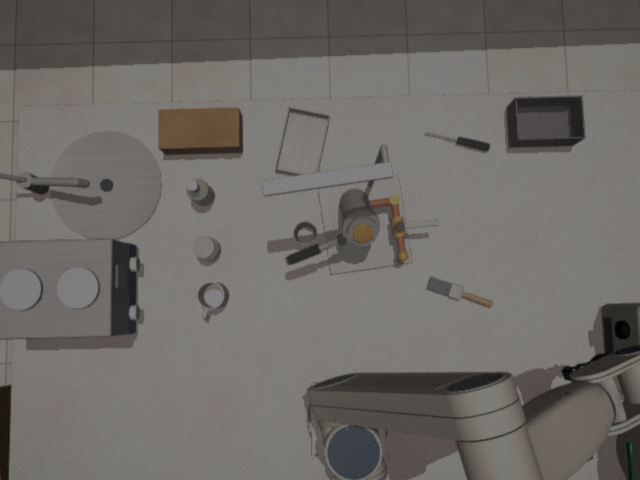

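The top view shows the brass hex at about (364,233), the valve at (399,227) with its lever tip near (438,223), the grip from (287,260) to (320,248), and the lamp from (262,187) to (392,170). The scene view shows the grip near (340,260). The moves can't lean the tool, so I plan to push the handle from behind with the back of an open finger. That keeps the tool well on the -x side of the lamp.

```bash
cat > h.py <<'E'
from rig import *
import numpy as np, cv2
from scipy.spatial.transform import Rotation as R
def ray(c,u,v):
    f=240/np.tan(np.radians(c["vfov"])/2); T=np.array(c["world_from_camera"])
    d=T[:3,:3]@np.array([(u-c["cx"])/f,(v-c["cy"])/f,1]); return T[:3,3],d/np.linalg.norm(d)
def onz(c,u,v,z):
    o,d=ray(c,u,v); return o+d*(z-o[2])/d[2]
def proj(c,p):
    f=240/np.tan(np.radians(c["vfov"])/2); T=np.linalg.inv(np.array(c["world_from_camera"]))
    q=T[:3,:3]@np.asarray(p)+T[:3,3]; return np.array([c["cx"]+f*q[0]/q[2],c["cy"]+f*q[1]/q[2]])
def tri(r1,r2):
    (o1,d1),(o2,d2)=r1,r2
    s=np.linalg.lstsq(np.c_[d1,-d2],o2-o1,rcond=None)[0]
    a,b=o1+s[0]*d1,o2+s[1]*d2; return (a+b)/2,np.linalg.norm(a-b)
def st():
    s=read_state(); r=R.from_quat(np.roll(s["eef_rot"],-1)).as_matrix()
    print("t",round(s["clock"],2),"tcp",np.round(s["tcp_pos"],4),"x",r[:,0].round(3),"z",r[:,2].round(3),"F",np.round(s["wrist_force"],1),"w",round(s["grip_width"],4),"q",np.round(s["joint_pos"],2)); return s,r
E
python3 - <<'E'
from h import *
t=read_camera("top"); s=read_camera("scene")
def blob(c,mask,box):
    x0,y0,x1,y1=box; m=np.zeros(mask.shape,np.uint8); m[y0:y1,x0:x1]=mask[y0:y1,x0:x1]*255
    n,l,stt,ce=cv2.connectedComponentsWithStats(m); i=1+np.argmax(stt[1:,4])
    return cv2.minAreaRect(np.argwhere(l==i)[:,::-1].astype(np.float32)),stt[i,4],ce[i]
hsv=cv2.cvtColor(t["color"],cv2.COLOR_BGR2HSV); hs=cv2.cvtColor(s["color"],cv2.COLOR_BGR2HSV)
lam=blob(t,hsv[...,2]>0,(0,0,1,1)) if 0 else None
bt=blob(t,(hsv[...,1]>100)&(hsv[...,2]>70),(348,218,380,248)); print("hex top",bt)
gt=blob(t,hsv[...,2]<60,(275,235,330,275)); print("grip top",gt)
gs=blob(s,hs[...,2]<50,(318,245,362,275)); print("grip scene",gs)
print("hex w",onz(t,*bt[2],.224)); print("grip w",tri(ray(t,*gt[0][0]),ray(s,*gs[0][0])))
big=np.hstack([cv2.resize(t["color"][155:285,255:445],None,fx=4,fy=4,interpolation=2)])
big=cv2.convertScaleAbs(big,alpha=1.4); cv2.imwrite("pics/crop1.png",big)
E
```

```text
hex top (((362.5, 233.0), (18.0, 19.0), 90.0), np.int32(291), array([362.83161512, 232.98281787]))
grip top (((302.862060546875, 254.15518188476562), (9.099071502685547, 34.16794204711914), 68.19859313964844), np.int32(300), array([303.38      , 254.14333333]))
grip scene (((338.06512451171875, 259.44378662109375), (33.07693099975586, 8.923078536987305), 22.61986541748047), np.int32(272), array([337.92279412, 259.48897059]))
hex w [ 0.52502965 -0.05200107  0.224     ]
grip w (array([0.47684826, 0.10971799, 0.18203297]), np.float64(0.0031653251764719964))
```

View pics/crop1.png

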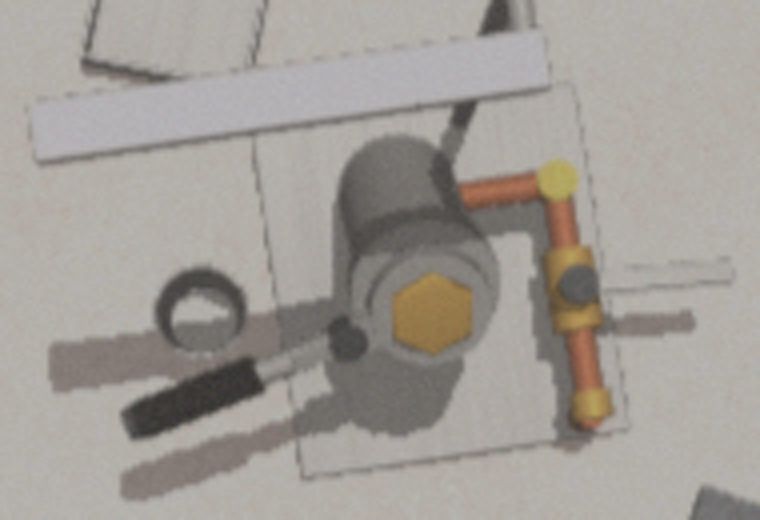

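The crop (4x, origin (255,155)) shows the lamp corners at (30,100), (540,30), (552,88) and (38,162). The neck disc is at (348,340), the valve knob at (578,285) and the lever end at (733,271).

```bash
python3 - <<'E'
from h import *
t=read_camera("top")
P=lambda u,v,z: onz(t,255+u/4-.25,155+v/4-.25,z)
A=[P(30,100,.464),P(540,30,.464),P(552,88,.464),P(38,162,.464)]
for a,b in ((A[1],A[0]),(A[2],A[3])):
    d=(a-b)*-1; print("lamp len",np.linalg.norm(d),"yaw",np.degrees(np.arctan2(-d[0],d[1])))
e=P(255,150,.012)-P(303,478,.012); print("plate yaw",np.degrees(np.arctan2(e[1],e[0])))
lamp=sum(A)/4; hexw=P(433,313,.224); neck=P(348,340,.195); va=P(578,285,.125); le=P(733,271,.117)
yaw=np.radians(8.0); Rz=R.from_euler('z',yaw).as_matrix()
hl=np.array([-.030-.017*.574,0,0]); 
for n,p,l in(("lamp",lamp,[.075,.080,0]),("hex",hexw,hl),("valve",va,[-.02,-.115,0])):
    print(n,p.round(4),"station origin",(p-Rz@np.array(l)).round(4)[:2])
print("neck",neck,"lever",le-va,np.linalg.norm((le-va)[:2]))
o=np.mean([(p-Rz@np.array(l))[:2] for p,l in((lamp,[.075,.080,0]),(hexw,hl),(va,[-.02,-.115,0]))],0); O=np.r_[o,0]
print("O",O)
g=Rz.T@(np.array([.4768,.1097,.182])-O)-np.array([-.03,0,.21]); c,s_=np.cos(np.radians(35)),np.sin(np.radians(35))
print("grip rel st",g,"r",np.linalg.norm(g),"out of plane",g@[-s_,0,c],"ang CCW deg",np.degrees(np.arctan2(g[1],g@[c,0,s_])))
l=Rz.T@(le-va); print("valve angle",np.degrees(np.arctan2(-l[0],-l[1])))
st()
np.save("O.npy",np.r_[o,yaw])
E
```

```text
lamp len 0.29513733860186625 yaw 6.411343304408154
lamp len 0.29695238237827937 yaw 6.777923846434575
plate yaw 6.782314026670355
lamp [0.6262 0.0404 0.464 ] station origin [ 0.563  -0.0493]
hex [ 0.525  -0.0524  0.224 ] station origin [ 0.5643 -0.0469]
valve [ 0.5532 -0.1623  0.125 ] station origin [ 0.557  -0.0456]
neck [0.5112661 0.0039832 0.195    ] lever [ 0.00809174 -0.11187469 -0.008     ] 0.11216693955675994
O [ 0.56144803 -0.0472628   0.        ]
grip rel st [-0.03197924  0.16721598 -0.028     ] r 0.17253363807629102 out of plane -0.004593717984329761 ang CCW deg 104.18191772894193
valve angle 3.8630824255572564
t 0.25 tcp [ 0.1708 -0.6011  0.4043] x [-0.962 -0.273 -0.   ] z [ 0.273 -0.962 -0.001] F [ 0.5 -0.8  0.5] w 0.0855 q [-1.31  0.42  1.63 -0.    1.09 -0.02]
```

```bash
cat > plan.py <<'E'
from h import *
yaw=np.radians(6.7); Rz=R.from_euler('z',yaw).as_matrix()
# re-derive origin at yaw 6.7 from hex + lamp + valve
L=[([.6262,.0404],[.075,.080]),([.525,-.0524],[-.0398,0]),([.5532,-.1623],[-.02,-.115])]
os_=np.array([np.array(p)-Rz[:2,:2]@np.array(l) for p,l in L]); O=np.r_[os_.mean(0),0]
c,s_=np.cos(np.radians(35)),np.sin(np.radians(35)); C=np.array([-.03,0,.21])
dr=lambda f: np.cos(f)*np.array([c,0,s_])+np.sin(f)*np.array([0,1,0])
def handle(cap,b,r):
    f=np.radians(110)-cap; return O+Rz@(C+.06*dr(f)+(r-.06)*dr(f-b)), Rz@dr(f-b)
def tcp(cap,b,r,jaw,gap=0):
    p,d=handle(cap,b,r); n=np.array([d[1],-d[0],0]); n/=np.linalg.norm(n)
    j=np.array([np.cos(jaw),np.sin(jaw),0]); k=np.array([-j[1],j[0],0])
    w=.057*j+.011*np.sign(k@n)*k
    return p-(.014+gap)*n-w+[0,0,.132], n
E
python3 - <<'E'
from plan import *
print(os_.round(4),O); g=Rz.T@(np.array([.4768,.1097,.182])-O)-C
print("phi",np.degrees(np.arctan2(g[1],g@[c,0,s_])),np.linalg.norm(g))
for cap,b,j,gap in [(.12,0,0,.03),(.12,0,0,0),(.3,0,-3,0),(.5,0,-7,0),(.7,0,-11,0),(.9,0,-15,0),(.9,.25,-15,0)]:
    t,n=tcp(cap,b,.142,np.radians(j),gap); print(cap,b,j,(t*1000).round(),n.round(2), "handle z",handle(cap,b,.142)[0][2].round(3))
for n,p in(("lamp",[.075,.08,.447]),("valve",[-.02,-.115,.112])): print(n,(O+Rz@np.array(p)).round(3))
E
```

```text
[[ 0.561  -0.0478]
 [ 0.5645 -0.0478]
 [ 0.5596 -0.0458]] [ 0.56174011 -0.04710414  0.        ]
phi 105.39278521868589 0.17182091463617483
0.12 0 0 [391.  59. 324.] [0.95 0.3  0.  ] handle z 0.192
0.12 0 0 [419.  68. 324.] [0.95 0.3  0.  ] handle z 0.192
0.3 0 -3 [438.  79. 338.] [0.99 0.16 0.  ] handle z 0.206
0.5 0 -7 [461.  87. 354.] [ 1.   -0.01  0.  ] handle z 0.222
0.7 0 -11 [484.  89. 370.] [ 0.98 -0.17  0.  ] handle z 0.238
0.9 0 -15 [513. 107. 385.] [ 0.94 -0.34  0.  ] handle z 0.253
0.9 0.25 -15 [529.  99. 394.] [ 0.83 -0.55  0.  ] handle z 0.262
lamp [0.627 0.041 0.447]
valve [ 0.555 -0.164  0.112]
```

jog_arm --targets "30 60 0 10.6 1; 30 60 0 10.6 1; 30 60 0 10.6 1; 30 60 0 10.6 1; 20 60 0 10.6 1" --squeeze 120

```text
clock: 0.88
tcp_pos: [0.3031, -0.3166, 0.4049]
eef_rot: [-0.402, 0.401, -0.582, 0.582]
wrist_force: [0.7, -1.1, 0.8]
grip_width: 0.0855
```

jog_arm --targets "15 60 0 10.6 1; 15 60 0 10.6 1; 15 60 0 0 1; 15 60 0 0 1; 14 60 0 0 1"

```text
clock: 1.5
tcp_pos: [0.3765, -0.0163, 0.4051]
eef_rot: [0.501, -0.5, 0.499, -0.5]
wrist_force: [1.0, -0.2, 0.2]
grip_width: 0.0854
```

jog_arm --targets "0 59 -20 0 1; 0 0 -40 0 1; 0 0 -21 0 1; 0 0 0 0 1"

```text
clock: 2.0
tcp_pos: [0.3758, 0.0409, 0.3227]
eef_rot: [-0.499, 0.501, -0.5, 0.499]
wrist_force: [0.6, -0.4, -0.0]
grip_width: 0.0857
```

```bash
python3 - <<'E'
from h import *
st(); 
a=read_camera("wrist"); b=read_camera("scene")
cv2.imwrite("pics/c2.png",np.hstack([cv2.resize(a["color"],(400,300)),cv2.resize(b["color"][150:390,180:500],(400,300))]))
E
```

```text
t 2.0 tcp [0.3758 0.0409 0.3227] x [ 0.002 -1.     0.   ] z [ 1.     0.002 -0.004] F [ 0.6 -0.4 -0. ] w 0.0857 q [ 0.08  0.2   2.21 -0.    0.73  0.08]
```

View pics/c2.png

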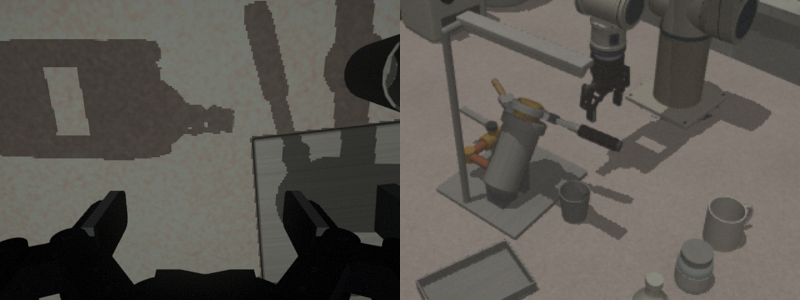

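The left half (wrist camera) shows the open fingers over the counter with the grip at its right edge, about (380,75). The right half (scene) shows the gripper in front of the grip at (600,140), clear of everything. Moving in to contact.

jog_arm --targets "10 26 0 0 1; 8 0 0 0 1; 8 0 0 0 1; 8 0 0 0 1; 0 0 0 0 1"

```text
clock: 2.72
tcp_pos: [0.411, 0.0663, 0.3238]
eef_rot: [0.5, -0.5, 0.5, -0.5]
wrist_force: [0.6, 0.2, -0.2]
grip_width: 0.0852
```

jog_arm --targets "6 1 0 0 1; 6 1 1 0 1; 6 2 3 -1 1; 6 3 4 -1 1; 0 0 0 0 1"

```text
clock: 3.35
tcp_pos: [0.4322, 0.0741, 0.331]
eef_rot: [0.49, -0.494, 0.51, -0.506]
wrist_force: [-12.4, 4.0, 6.7]
grip_width: 0.0854
```

```bash
python3 - <<'E'
from h import *
st(); 
a=read_camera("wrist"); b=read_camera("scene")
cv2.imwrite("pics/c3.png",cv2.convertScaleAbs(np.hstack([cv2.resize(a["color"],(400,300)),cv2.resize(b["color"][200:320,230:390],(400,300),interpolation=2)]),alpha=1.4))
E
```

```text
t 3.35 tcp [0.4322 0.0741 0.331 ] x [-0.033 -0.999  0.   ] z [ 0.999 -0.033 -0.008] F [-12.4   4.    6.7] w 0.0854 q [0.14 0.27 2.08 0.   0.8  0.17]
```

View pics/c3.png

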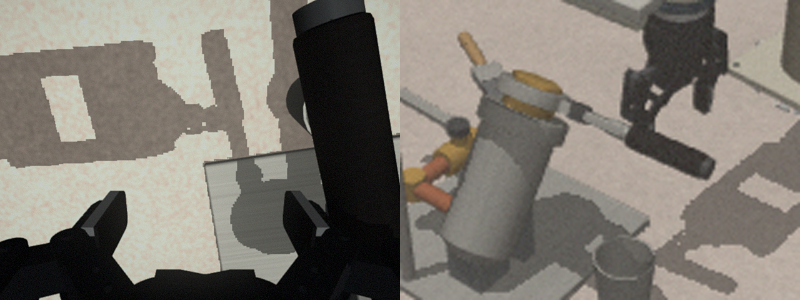

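The wrist camera shows the right finger's back resting on the inner part of the grip, around (330,220). The scene view shows the handle still straight and the beaker clear. The push continues along the arc, a little higher.

jog_arm --targets "5 2 6 -1 1; 5 2 5 -1 1; 5 2 4 -1 1; 5 1 4 -1 1; 0 0 0 0 1"

```text
clock: 4.08
tcp_pos: [0.4532, 0.081, 0.3499]
eef_rot: [0.472, -0.475, 0.526, -0.524]
wrist_force: [-5.4, 2.5, -1.0]
grip_width: 0.0854
```

jog_arm --targets "6 2 4 -1 1; 6 1 4 -1 1; 6 0 4 -1 1; 6 0 4 -1 1; 0 0 0 0 1"

```text
clock: 4.7
tcp_pos: [0.4775, 0.0843, 0.3663]
eef_rot: [0.454, -0.456, 0.542, -0.54]
wrist_force: [-6.0, 4.6, 2.5]
grip_width: 0.085
```

jog_arm --targets "6 1 4 -1 1; 6 1 3 -1 1; 5 1 3 -1 1; 0 0 0 0 1"

```text
clock: 5.2
tcp_pos: [0.4938, 0.0864, 0.3759]
eef_rot: [0.438, -0.442, 0.554, -0.552]
wrist_force: [-9.1, -3.1, 3.8]
grip_width: 0.0853
```

```bash
cat > est.py <<'E'
from plan import *
s,r=st(); j=np.arctan2(r[1,2],r[0,2]); p=np.array(s["tcp_pos"])
P=lambda cap,b: (lambda f:O+Rz@(C+.06*dr(f)))(np.radians(110)-cap)
best=[]
for cap,b in [(x,0) for x in np.arange(.1,.901,.01)]+[(.9,x) for x in np.arange(.01,.56,.01)]:
    h,d=handle(cap,b,.142); n=np.array([d[1],-d[0],0]);n/=np.linalg.norm(n)
    J=np.array([np.cos(j),np.sin(j),0]);K=np.array([-J[1],J[0],0]); w=p+.057*J+.011*np.sign(K@n)*K
    best.append((abs((h-w)@n-.014),cap,b,(w-h)@d*1000+142,(h[2]-p[2])*1000))
print("cap,give,r,hz-tcpz",np.round(min(best),3), "jaw",np.degrees(j).round(1))
E
python3 est.py
```

```text
t 5.2 tcp [0.4938 0.0864 0.3759] x [-0.224 -0.974  0.003] z [ 0.974 -0.224 -0.006] F [-9.1 -3.1  3.8] w 0.0853 q [ 0.15  0.28  1.92 -0.    0.94  0.38]
cap,give,r,hz-tcpz [   0.       0.79     0.     150.762 -131.155] jaw -13.0
```

jog_arm --targets "5 1 3 0 1; 5 1 3 0 1; 0 0 0 0 1"

```text
clock: 5.58
tcp_pos: [0.5038, 0.0883, 0.3816]
eef_rot: [0.438, -0.443, 0.554, -0.552]
wrist_force: [-8.7, -2.7, 0.8]
grip_width: 0.0853
```

```bash
python3 est.py
```

```text
t 5.58 tcp [0.5038 0.0883 0.3816] x [-0.225 -0.974  0.003] z [ 0.974 -0.225 -0.006] F [-8.7 -2.7  0.8] w 0.0853 q [ 0.15  0.29  1.9  -0.    0.96  0.38]
cap,give,r,hz-tcpz [   0.       0.88     0.     162.002 -130.384] jaw -13.0
```

jog_arm --targets "4 -2 2 0 1; 4 -2 2 -1 1; 0 0 0 0 1"

```text
clock: 5.95
tcp_pos: [0.5099, 0.0861, 0.3849]
eef_rot: [0.433, -0.439, 0.56, -0.553]
wrist_force: [-18.0, 12.5, 4.3]
grip_width: 0.0853
```

```bash
python3 est.py; python3 - <<'E'
from h import *
a=read_camera("top"); b=read_camera("scene")
cv2.imwrite("pics/c4.png",cv2.convertScaleAbs(np.hstack([cv2.resize(a["color"][155:275,265:425],(400,300),interpolation=2),cv2.resize(b["color"][150:270,220:380],(400,300),interpolation=2)]),alpha=1.4))
E
```

```text
t 5.95 tcp [0.5099 0.0861 0.3849] x [-0.241 -0.971  0.   ] z [ 0.97  -0.241 -0.013] F [-18.   12.5   4.3] w 0.0853 q [0.14 0.29 1.88 0.01 0.98 0.38]
cap,give,r,hz-tcpz [ 0.00000e+00  9.00000e-01  8.00000e-02  1.67629e+02 -1.29151e+02] jaw -13.9
```

View pics/c4.png

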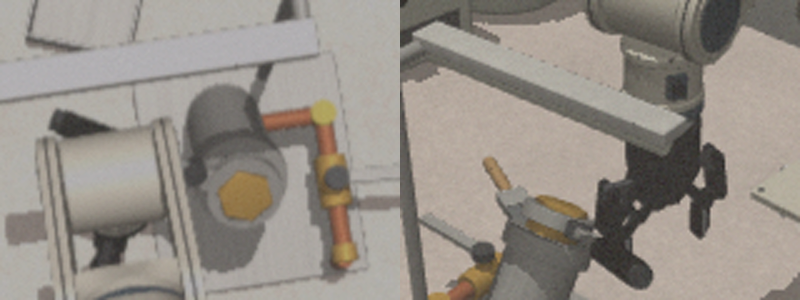

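The top view shows the neck at (195,172) and the grip end at (65,120) in the crop, with the wrist still about 40 crop pixels short of the lamp. The force jumped to 22 N, so the cap is seated and the neck is starting to give. Pushing on.

jog_arm --targets "4 -3 2 0 1; 4 -3 2 -1 1; 0 0 0 0 1"

```text
clock: 6.42
tcp_pos: [0.5168, 0.0818, 0.3888]
eef_rot: [0.428, -0.434, 0.565, -0.555]
wrist_force: [-26.2, 24.7, 7.8]
grip_width: 0.0853
```

```bash
python3 est.py
```

```text
t 6.42 tcp [0.5168 0.0818 0.3888] x [-0.256 -0.967 -0.001] z [ 0.966 -0.256 -0.017] F [-26.2  24.7   7.8] w 0.0853 q [0.13 0.3  1.86 0.01 1.   0.39]
cap,give,r,hz-tcpz [   0.      0.9     0.24  175.19 -127.38] jaw -14.9
```

```bash
python3 - <<'E'
from plan import *
a=read_camera("top"); b=read_camera("scene")
A=cv2.resize(a["color"][175:235,275:355],(400,300),interpolation=2).copy();B=cv2.resize(b["color"][205:265,270:350],(400,300),interpolation=2).copy()
for g,col in((0,(0,255,0)),(.25,(0,255,255)),(.45,(0,0,255))):
    for im,cam,x0,y0 in((A,a,275,175),(B,b,270,205)):
        q=[tuple(int(v) for v in (proj(cam,handle(.9,g,r)[0])-[x0,y0])*5) for r in(.06,.223)]
        cv2.line(im,q[0],q[1],col,1)
cv2.imwrite("pics/c5.png",cv2.convertScaleAbs(np.hstack([A,B]),alpha=1.4))
E
```

```text
(no output)
```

View pics/c5.png

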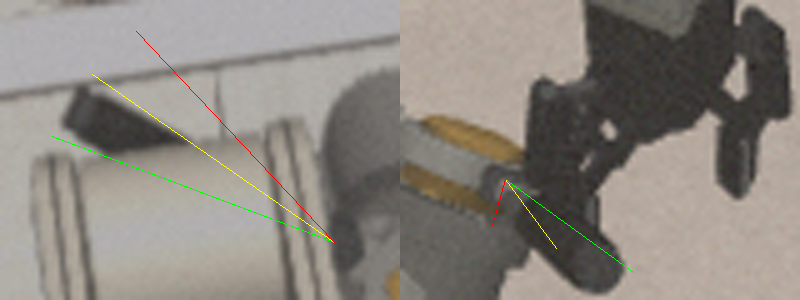

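The overlay has the 0 rad line in green, 0.25 in yellow and 0.45 in red. The grip's end, at (77,108) in the top half and (597,260) in the scene half, lies about midway between green and yellow, so the bend is about 0.11. I need a little more, moving along +x so the contact slides outward.

jog_arm --targets "4 0 2 0 1; 4 0 2 0 1; 0 0 0 0 1"

```text
clock: 6.9
tcp_pos: [0.5227, 0.0802, 0.3917]
eef_rot: [0.425, -0.437, 0.566, -0.555]
wrist_force: [-37.1, 12.8, 10.5]
grip_width: 0.0852
```

```bash
cat > bend.py <<'E'
from plan import *
st(); a=read_camera("top")
# dark grip end visible in front of wrist: centroid of dark pixels in window
w=cv2.cvtColor(a["color"],cv2.COLOR_BGR2GRAY)[185:212,283:318]<70
n,l,s,ce=cv2.connectedComponentsWithStats(w.astype(np.uint8)); i=1+np.argmax(s[1:,4])
pts=np.argwhere(l==i)[:,::-1].astype(np.float32); ce=ce[i]+[283,185]; print("n",s[i,4],"centroid",ce,"axis",cv2.fitLine(pts,cv2.DIST_L2,0,.01,.01)[:2].ravel(),"uppermost-left",pts.min(0)+[283,185])
nk=np.array([275+345/5,175+236/5])
for q in (nk,proj(a,handle(.9,0,.06)[0])):
  an=lambda v:np.arctan2(-v[1],-v[0])
  m=an(ce-q); gs=np.arange(-.2,.56,.01); k=[an(proj(a,handle(.9,g,.2)[0])-proj(a,handle(.9,0,.06)[0])) for g in gs]
  print("give",np.interp(m,k[::1] if k[-1]>k[0] else k[::-1],gs if k[-1]>k[0] else gs[::-1]))
E
python3 bend.py
```

```text
t 6.9 tcp [0.5227 0.0802 0.3917] x [-0.258 -0.966  0.004] z [ 0.966 -0.258 -0.023] F [-37.1  12.8  10.5] w 0.0852 q [0.13 0.3  1.85 0.01 1.01 0.39]
n 152 centroid [299.63815789 196.40131579] axis [0.9574664  0.28854465] uppermost-left [290. 191.]
give 0.1698783761307074
give 0.21265570484654367
```

jog_arm --targets "4 0 2 0 1; 0 0 0 0 1; 0 0 0 0 1"

```text
clock: 7.32
tcp_pos: [0.5255, 0.0794, 0.393]
eef_rot: [0.423, -0.438, 0.567, -0.555]
wrist_force: [-41.7, 6.9, 12.3]
grip_width: 0.0855
```

```bash
python3 bend.py;  python3 - <<'E'
from plan import *
a=read_camera("top"); b=read_camera("scene")
A=cv2.resize(a["color"][175:235,275:355],(400,300),interpolation=2).copy();B=cv2.resize(b["color"][205:265,270:350],(400,300),interpolation=2).copy()
for g,col in((0,(0,255,0)),(.25,(0,255,255)),(.45,(0,0,255))):
    for im,cam,x0,y0 in((A,a,275,175),(B,b,270,205)):
        q=[tuple(int(v) for v in (proj(cam,handle(.9,g,r)[0])-[x0,y0])*5) for r in(.06,.223)]
        cv2.line(im,q[0],q[1],col,1)
cv2.imwrite("pics/c6.png",cv2.convertScaleAbs(np.hstack([A,B]),alpha=1.4))
E
```

```text
t 7.33 tcp [0.5255 0.0794 0.393 ] x [-0.258 -0.966  0.007] z [ 0.966 -0.258 -0.027] F [-41.7   6.9  12.3] w 0.0855 q [0.13 0.31 1.84 0.   1.02 0.39]
n 133 centroid [300.96992481 195.27819549] axis [0.9776868 0.2100678] uppermost-left [291. 191.]
give 0.2020832837817525
give 0.24564175393401713
```

View pics/c6.png

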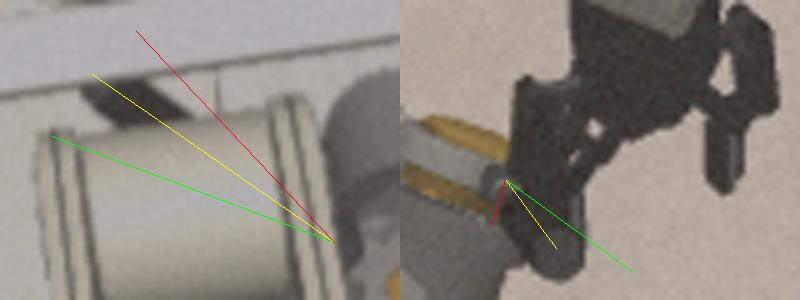

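In the scene half the grip's end, at (558,250), now lies on the 0.25 line (yellow). The top half and the position estimate agree at about 0.23, which is a clear give and not folded. Easing off.

jog_arm --targets "-5 2 -2 0 1; -5 2 -2 0 1; -5 3 -1 0 1; -6 3 0 0 1; -6 3 0 0 1"

```text
clock: 8.1
tcp_pos: [0.5061, 0.0919, 0.3913]
eef_rot: [0.431, -0.431, 0.561, -0.561]
wrist_force: [0.1, -0.8, -0.3]
grip_width: 0.0856
```

jog_arm --targets "-10 3 0 0 1; -15 3 0 0 1; -30 0 0 0 1; -40 0 0 0 1; -30 0 0 0 1"

```text
clock: 8.72
tcp_pos: [0.3793, 0.0976, 0.3918]
eef_rot: [0.431, -0.431, 0.561, -0.561]
wrist_force: [0.1, 0.0, 0.8]
grip_width: 0.0854
```

```bash
python3 - <<'E'
from plan import *
st(); a=read_camera("top"); b=read_camera("scene")
A=cv2.resize(a["color"][175:250,275:375],(400,300),interpolation=2).copy();B=cv2.resize(b["color"][205:280,260:360],(400,300),interpolation=2).copy()
for g,col in((0,(0,255,0)),(.25,(0,255,255))):
    for im,cam,x0,y0 in((A,a,275,175),(B,b,260,205)):
        q=[tuple(int(v) for v in (proj(cam,handle(.9,g,r)[0])-[x0,y0])*4) for r in(.0,.06,.223)]
        cv2.polylines(im,[np.array(q)],False,col,1)
cv2.imwrite("pics/c7.png",cv2.convertScaleAbs(np.hstack([A,B]),alpha=1.4))
E
```

```text
t 8.72 tcp [0.3793 0.0976 0.3918] x [-0.258 -0.966 -0.   ] z [ 0.966 -0.258  0.   ] F [0.1 0.  0.8] w 0.0854 q [0.22 0.09 2.13 0.   0.92 0.48]
```

View pics/c7.png

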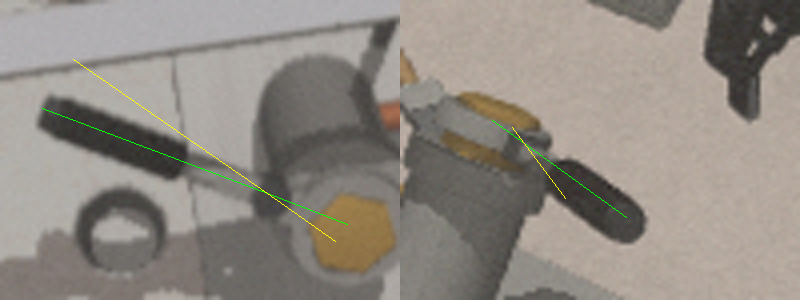

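The wrench now lies straight along the zero-bend line at the home angle, with the grip end at (43,108) and the neck at (265,190) in the crop; the cap is tight. Next is the valve, with the gripper closing on the way.

jog_arm --targets "0 -60 10 0 -1; 0 -60 10 0 -1; 0 -60 0 0 -1; 0 -60 0 0 -1; 0 -60 0 0 -1" --squeeze 60

```text
clock: 9.45
tcp_pos: [0.3813, -0.2045, 0.4124]
eef_rot: [-0.431, 0.43, -0.56, 0.562]
wrist_force: [0.4, 0.0, -0.7]
grip_width: -0.0002
```

jog_arm --targets "40 -40 0 0 -1; 60 -10 0 0 -1; 60 0 0 0 -1; 60 0 0 0 -1; 0 0 0 0 -1"

```text
clock: 10.07
tcp_pos: [0.605, -0.2521, 0.4112]
eef_rot: [-0.432, 0.431, -0.56, 0.561]
wrist_force: [0.1, -0.1, -0.3]
grip_width: 0.0
```

```bash
python3 - <<'E'
from plan import *
st(); b=read_camera("top")
V=O+Rz@np.array([-.02,-.115,0])
for a in (.05,.3,.6,.9,1.2,1.4,1.57):
    az=yaw-np.pi/2-a; d=np.array([np.cos(az),np.sin(az)]); t=np.array([d[1],-d[0]]); J=np.array([np.cos(-.26),np.sin(-.26)]);K=np.array([-J[1],J[0]])
    h=.0145*abs(J@t)+.011*abs(K@t); print(a,((V[:2]+.085*d-(.008+h)*t)*1000).round())
E
```

```text
t 10.07 tcp [ 0.605  -0.2521  0.4112] x [-0.256 -0.967  0.   ] z [ 0.967 -0.256  0.002] F [ 0.1 -0.1 -0.3] w 0.0 q [-0.41  0.46  1.55  0.    1.12 -0.15]
0.05 [ 586. -247.]
0.3 [ 563. -251.]
0.6 [ 538. -250.]
0.9 [ 514. -242.]
1.2 [ 492. -226.]
1.4 [ 481. -212.]
1.57 [ 474. -197.]
```

jog_arm --targets "2 4 -50 0 -1; 0 0 -50 0 -1; 0 0 -43 0 -1; -10 0 0 0 -1; -12 0 0 0 -1"

```text
clock: 10.75
tcp_pos: [0.5809, -0.2487, 0.2703]
eef_rot: [-0.431, 0.43, -0.56, 0.562]
wrist_force: [3.1, -0.2, -1.7]
grip_width: -0.0002
```

jog_arm --targets "-12 -2 0 0 -1; -12 -2 0 0 -1; -12 0 0 0 -1; -12 0 0 0 -1; 0 0 0 0 -1"

```text
clock: 11.38
tcp_pos: [0.5322, -0.2523, 0.2686]
eef_rot: [0.43, -0.431, 0.561, -0.56]
wrist_force: [-0.2, 0.5, -0.7]
grip_width: -0.0004
```

jog_arm --targets "-9 3 0 0 -1; -9 4 0 0 -1; -9 6 0 0 -1; -9 7 0 0 -1; 0 0 0 0 -1"

```text
clock: 12.0
tcp_pos: [0.4963, -0.2315, 0.2685]
eef_rot: [0.43, -0.431, 0.561, -0.56]
wrist_force: [0.2, -0.1, -0.6]
grip_width: 0.0
```

jog_arm --targets "-6 7 0 0 -1; -6 8 0 0 -1; -3 7 0 0 -1; 0 0 0 0 -1"

```text
clock: 12.5
tcp_pos: [0.4819, -0.2096, 0.2686]
eef_rot: [0.431, -0.431, 0.561, -0.56]
wrist_force: [0.3, -0.5, 0.0]
grip_width: -0.0003
```

```bash
python3 - <<'E'
from plan import *
st(); a=read_camera("scene"); V=O+Rz@np.array([-.02,-.115,.117])
b=read_camera("top")
A=cv2.resize(a["color"][195:285,200:320],(400,300),interpolation=2);B=cv2.resize(b["color"][195:285,340:460],(400,300),interpolation=2)
for im,cam,x0,y0 in((A,a,200,195),(B,b,340,195)):
    q=[tuple(int(v) for v in (proj(cam,p)-[x0,y0])*3.333) for p in (V,V-Rz@np.array([.11,0,0]))]; cv2.line(im,q[0],q[1],(0,255,0),1)
cv2.imwrite("pics/c8.png",cv2.convertScaleAbs(np.hstack([A,B]),alpha=1.4))
E
```

```text
t 12.5 tcp [ 0.4819 -0.2096  0.2686] x [-0.257 -0.966 -0.   ] z [ 0.966 -0.257 -0.002] F [ 0.3 -0.5  0. ] w -0.0003 q [-0.43  0.48  1.93  0.    0.73 -0.17]
```

View pics/c8.png

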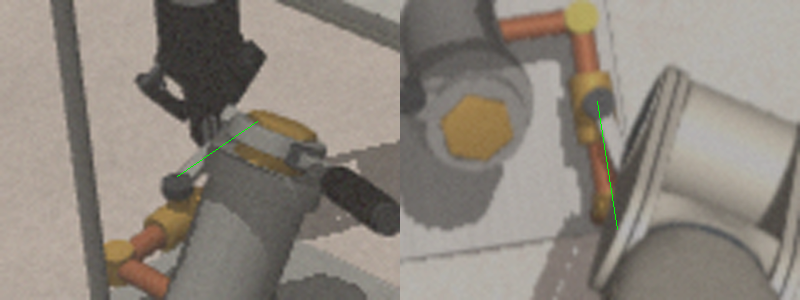

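The lever is following the pusher, at (610,140) in the top half and close to the green fully-open line. Pushing to the stop.

jog_arm --targets "-3 6 0 0 -1; -2 5 0 0 -1; 0 4 0 0 -1; 0 0 0 0 -1"

```text
clock: 13.1
tcp_pos: [0.4771, -0.1949, 0.2686]
eef_rot: [0.431, -0.431, 0.561, -0.56]
wrist_force: [-0.6, -0.4, 0.4]
grip_width: 0.0001
```

jog_arm --targets "0 4 0 0 -1; 0 0 0 0 -1"

```text
clock: 13.35
tcp_pos: [0.4772, -0.1912, 0.2686]
eef_rot: [0.431, -0.431, 0.561, -0.561]
wrist_force: [-2.1, -3.0, -0.0]
grip_width: 0.0001
```

jog_arm --targets "0 4 0 0 -1; 0 0 0 0 -1"

```text
clock: 13.6
tcp_pos: [0.4771, -0.1892, 0.2688]
eef_rot: [-0.43, 0.432, -0.559, 0.562]
wrist_force: [-7.4, -21.7, -1.7]
grip_width: 0.0001
```

jog_arm --targets "0 4 0 0 -1; 0 0 0 0 -1"

```text
clock: 13.85
tcp_pos: [0.4771, -0.1876, 0.269]
eef_rot: [-0.43, 0.434, -0.557, 0.563]
wrist_force: [-10.8, -39.8, -4.5]
grip_width: 0.0001
```

The force rose sharply, so the lever is at its stop. Retreating and checking.

jog_arm --targets "0 -10 0 0 -1; 0 -30 0 0 -1; -10 -50 0 0 -1; -10 -50 40 0 -1; -20 -50 50 0 -1"

```text
clock: 14.48
tcp_pos: [0.4405, -0.3653, 0.3502]
eef_rot: [0.431, -0.43, 0.561, -0.56]
wrist_force: [1.4, -0.7, -0.3]
grip_width: -0.0001
```

jog_arm --targets "-20 -55 20 0 -1; -20 -55 0 0 -1; -20 -55 0 0 -1; 0 0 0 0 -1; 0 0 0 0 -1"

```text
clock: 15.1
tcp_pos: [0.3807, -0.5285, 0.3692]
eef_rot: [0.431, -0.43, 0.561, -0.56]
wrist_force: [0.4, -0.4, -0.6]
grip_width: 0.0001
```

```bash
python3 - <<'E'
from plan import *
st(); b=read_camera("top"); V=O+Rz@np.array([-.02,-.115,.117])
A=b["color"][160:280,160:460].copy(); B=b["color"][200:275,365:425]
A=cv2.resize(A,(500,200)); B=cv2.resize(B,(240,300),interpolation=2)
for q in ([V,V-Rz@np.array([.11,0,0])],):
    q=[tuple(int(v) for v in (proj(b,p)-[365,200])*4) for p in q]; cv2.circle(B,q[1],2,(0,255,0),-1); cv2.circle(B,q[0],2,(0,255,0),-1)
im=np.zeros((300,740,3),np.uint8); im[:200,:500]=A; im[:,500:]=B
cv2.imwrite("pics/c9.png",cv2.convertScaleAbs(im,alpha=1.4))
E
```

```text
t 15.1 tcp [ 0.3807 -0.5285  0.3692] x [-0.259 -0.966 -0.002] z [ 0.966 -0.259 -0.001] F [ 0.4 -0.4 -0.6] w 0.0001 q [-0.97  0.5   1.59  0.    1.05 -0.7 ]
```

View pics/c9.png

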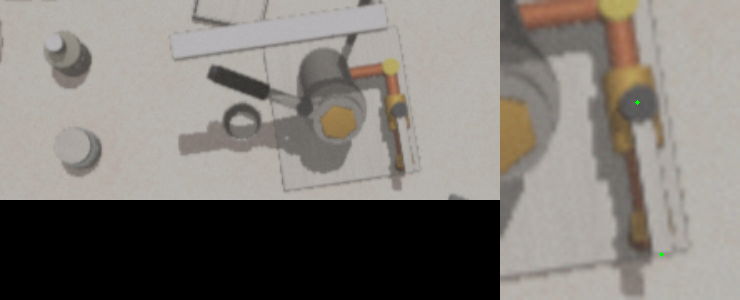

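The lever runs from the knob at (637,103) to about (662,250), which matches the predicted fully-open end. The wrench is straight at the home angle, and the bottle, jar and beaker stand where they were.

```bash
python3 -c "
from rig import *
print(close_job())"
```

```text
the job is handed in; nothing more can be done
None
```

The job is done and handed in at about 15 s on the clock. The cap is tight, the wrench gave and sprang straight, and only then was the valve opened.

- **Wrench:** The moves could not lean the tool, so I pushed the handle with the back of an open finger, staying clear of the lamp. The cap seated and the neck bent about 0.23 rad, as estimated from the top and scene views. After easing off, the handle lay straight along the line predicted for a fully seated cap.
- **Valve:** With the fingers closed I swept the lever round to its stop, where the force rose to about 41 N. The last picture shows it in line with its pipe.
- **Last check:** The arm was clear and reading no force. The bottle, jar and beaker were in place; I did not look at the mug or brush again at the end.
- **Disagreements:**
    - My first position-based estimate of the bend (0.24) was too high. The pictures showed about 0.11 at that point, so I pushed further.
    - The push at the neck peaked at about 44 N on the finger, more than the 15 N given for mid-grip. The contact was near the inner end of the grip, and I judged by eye that only the finger touched it, not the gripper's body.

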